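# Find the hidden push catch of the stamp box

## Task

The stamp drawer of the desk box is let out by a hidden push catch: one of the six look-alike wooden tiles on its flat top is the catch, the other five are dummies that do not give. Feel across the top with the fingertips until you find the tile that gives, and press it all the way down so that the drawer comes fully out; then take the hand away. Do not touch the drawer itself, and leave the things around the box where they are.

Things in the scene. Friction and masses are not known exactly. Their poses are not given: they have to be found in the camera images.
- case: dark grey desk box, fixed to the desk, 138 (its x) x 196 (its y) x 70 mm tall. Origin: centre of its underside, z up; the drawer is at its -x side. Its top is a shallow tray of six tiles inside a rim 10 mm wide, the rim's top at height 70 mm.
- panel (a point): middle of the box's flat tiled top, 68 mm above its underside, axes as the box's. Six identical light-wood tiles, each 54 x 54 mm, 4 mm gaps, tops flush with one another at this height (2 mm below the rim). Tile centres here: x = -29 or +29 mm, y = -58, 0 or +58 mm. Five are rigid dummies, one is the catch; which one cannot be seen and changes from start to start.
- catch (a joint): how far the catch tile is pressed into the box: 0 = flush, 0.007 m = all the way down. It needs about 4 to 7 N near its middle, sinks steadily and stays where it is left (no spring), moving the drawer 5 mm for each mm. The pressing fingertip must fit within the 54 mm tile, as the neighbouring tiles do not sink.
- drawer: stamp drawer in the box, driven only by the catch tile; its light-wood front, 174 mm wide, 8 mm thick, from 7 to 41 mm above the desk, is all that shows when shut. Not to be touched. Origin: at desk height, on the back of the front, midway along it; axes as the box's. It lies at x = -61 mm in the box's frame when shut and at x = -96 mm when fully out (35 mm out towards the box's -x).
- tumbler: blue ceramic cup, 68 mm across, 95 mm tall, standing open end up beside the desk box; a bystander, leave it alone. Origin: centre of its underside, z up.
- gluestick: white glue stick with a red cap, 31 mm across, 88 mm tall, standing upright beyond the desk box; a bystander, leave it alone. Origin: centre of its underside, z up.
- highlighter: blue highlighter with a yellow cap, 115 x 24 x 14 mm, lying beyond the desk box; a bystander, leave it alone. Origin: middle of its underside, x along its length.
- remote: white air-conditioner remote control, 150 x 50 x 20 mm, lying beside the desk box; a bystander, leave it alone. Origin: centre of its underside, x along its length.
Things that resemble listed ones, but are neither listed nor needed, are in the scene too. What is meant by the case is not pink, and is the larger of those in its own colour.

How it is judged:
By the outcome, as a careful person would: the job done as asked, in the order asked, and still so for the second after the job is handed in, with the robot touching nothing.
It also fails if it takes over 51 s, if anything falls off the work surface, if the arm or the gripper's body presses on something with over 40 N, if the wrist force passes 120 N, or if a joint passes its speed limit or range.

## Robot

A 6-joint arm with a two-finger parallel gripper is mounted at the origin on the work surface. World frame = base frame: x ahead of the robot, y to its left, z up, the work surface at z = 0. Lengths are in m, angles in rad, forces in N, time in s.
With the tool pointing down it reaches from about 0.35 to 0.875 m from the base axis. Payload 4.2 kg.
Tool frame: the origin (TCP) lies between the finger pads; the fingertips stand 8 mm ahead of it and the grasp point (between the pads) lies 11 mm behind it (tip_extent is the distance from the TCP to the fingertips, in m); z points along the fingers, y is the line along which they close (so a half turn about z gives the same grasp; the last joint's range is limited). The gripper opens to 85 mm and grips with 20 to 120 N. Pads are 22 mm wide; open, the fingers measure 114 mm over their backs; the gripper's body (76 mm by 85 mm) begins 54 mm behind the grasp point. The pads swing forward as they close: fully open they stand 13 mm farther back than shut.
Start: joints at [-1.03, 0.385, 0.008, 0, -1.194, -0.259], TCP at [0.174, -0.6, 0.239] pointing down, gripper open.
Joint ranges: [-3.14, 3.14], [-1.21, 2.06], [-1.07, 1.41], [-3.16, 2.05], [-2.99, -0.16], [-3.1, 3.1]. Speed limits (rad/s): [2.79, 2.79, 3.14, 3.14, 3.14, 3.14].

## Interface

Orientations are given as a rotation vector (axis times angle).
In Python, from plant import * gives the robot as it stands.
- The arm moves only by the tool send_rows, never from a script. Its argument "increments" is one flat list of numbers, 5 for each row, row after row: the shift along the tool's x, y, z in cm, then the turn about the tool's z in rad, then the finger opening in cm, from 0 to 8.54. A call has 1 to 10 rows; each row is the pose to reach, as a shift and turn from the pose commanded when the call began, along the tool's axes at that moment; what a row does not reach only later rows make up. A row lasts 1/10 s, in which the tool goes at most 50 mm and 8.59 degrees, less where a joint would pass 70% of its speed; a pose out of reach is approached as far as the arm can. A call with a gripper value outside its range is refused whole. The fingers move at their own pace and stop on an object; the grip force is fixed at half the most. Time passes only in rows, so rows that repeat a pose let the fingers close. It gives the time, the measured TCP pose, the force, the opening and the grip force at its end, in the units of the state.
- sense(): the state, without advancing time (a new reading comes with each control period).
- grab_frame(name): name is "side" or "top"; returns the picture (384x512x3 uint8, blue, green, red); there is no depth.
- camera_params(name): a dict with "mtx" (3x3 intrinsics, pixels), "camera_from_world" (4x4, takes a point from world to camera coordinates). Camera axes: x right, y up, looking along -z (the intrinsics and any distortion apply to the point x, -y, -z); pixel columns grow to the right and rows downward; lengths in m; the calibration is good to about 2 mm. A picture is of the moment at which its call begins. camera_params takes no time and is no camera call.
- sign_off(): hands the job in; it is judged then, once.
Trained networks look in the newest picture that a camera, given by its name, has taken for a name from the list of things; names that differ only in an ending like _2 or _b are one class to them, and where a whole thing is asked for, a point or a joint stands for the part that bears it (a point fixed in the world has none). Each returns a list of dicts, best first, with "conf" (0 to 1); they miss things now and then, are a little off and sometimes report something else, mostly with a low value. They report only what shows in the picture. A call takes as long as a camera call. They do not tell look-alikes from the thing itself.
- regions_of(camera, label): "pixels" (384x512 bool, what is visible of it) and "extent" ([left, top, right, bottom] in pixels, round what is visible of it).
- pinpoint(camera, label): "uv" ([column, row] in pixels: a listed point, or the origin of a listed thing).
The state is a dict: "clock": time; "joint_pos": joint angles; "qd": joint speeds; "joint_efforts": joint torques, N m; "ee_pos": TCP position; "orientation": TCP orientation; "force": force on the tool from outside, world axes, zero at the start; "ft_torque": the same for the moment, N m; "opening": finger opening in m; "finger_force": force on a finger pad.
Only numpy, scipy, OpenCV 4.12 (cv2) and the standard library are available. Lean on these libraries where they do the work, as an engineer would, in place of code of your own. Each camera call takes 0.05 s, during which the arm holds its last target. There are 200 camera calls.

## Working session

There is one attempt and no reset: what is moved stays moved. The work goes in short steps, Python scripts to look and compute and a tool call to move; the robot and the scene stay as the last step left them, time stands still between calls to the robot, and variables do not carry over. Pictures are saved under pics/ and viewed, at most 10 in all, crops included, and the job is handed in when it is done.

Besides the shell and the picture viewer there is one more tool, called after "Call:" in YAML: its name, and indented under it one key for each argument. send_rows: Moves the arm, as the interface text tells. Its arguments: {"type":"object","properties":{"increments":{"type":"array","items":{"type":"number"}}},"required":["increments"]}

```bash
mkdir -p pics; ls; python3 - <<'E'
from plant import *
import cv2
print(sense())
for n in ("side","top"):
    im=grab_frame(n); cv2.imwrite(f"pics/{n}0.png",im)
    for l in ("case","panel","drawer"):
        for d in pinpoint(n,l)[:4]: print(n,l,d)
    for d in regions_of(n,"case")[:4]: print(n,d["extent"],d["conf"],d["pixels"].sum())
    print(camera_params(n))
E
```

```text
pics
{'clock': 0.0, 'joint_pos': array([-1.03038582e+00,  3.85596585e-01,  6.64075694e-03, -4.91505792e-04,
       -1.19398616e+00, -2.58613300e-01]), 'qd': array([-0.00174567,  0.00029721,  0.00097716,  0.0002448 , -0.00135282,
        0.00079832]), 'joint_efforts': array([-2.46956319e-03, -3.92290199e+01,  1.88402009e+01,  4.18615401e+00,
       -4.54726804e-03, -3.53360520e-06]), 'ee_pos': array([ 0.17367617, -0.59980882,  0.23820435]), 'orientation': array([ 0.44084252, -3.11008864, -0.00338366]), 'force': array([ 0.10913763, -0.18863496, -0.04541103]), 'ft_torque': array([-0.03675682, -0.00700244,  0.06003319]), 'finger_force': 0.0, 'opening': 0.08531261539803632}
side case {'uv': [271.4, 217.4], 'conf': 0.86}
side case {'uv': [305.9, 143.8], 'conf': 0.66}
side case {'uv': [224.1, 284.4], 'conf': 0.57}
side panel {'uv': [269.3, 198.4], 'conf': 0.96}
side panel {'uv': [223.4, 267.4], 'conf': 0.84}
side panel {'uv': [308.1, 126.9], 'conf': 0.82}
side drawer {'uv': [229.1, 302.1], 'conf': 0.93}
side drawer {'uv': [316.6, 153.3], 'conf': 0.88}
side drawer {'uv': [279.8, 234.1], 'con
[... 760 characters left out ...]
top panel {'uv': [377.3, 144.2], 'conf': 0.64}
top panel {'uv': [261.0, 151.1], 'conf': 0.61}
top drawer {'uv': [371.2, 176.7], 'conf': 0.71}
top [126.2, 211.2, 198.4, 277.2] 0.89 2434
top [209.2, 171.0, 302.8, 249.1] 0.81 1120
top [334.0, 116.2, 424.9, 189.6] 0.69 4625
{'mtx': array([[424.54347491,   0.        , 258.1740987 ],
       [  0.        , 424.54347491, 182.96463459],
       [  0.        ,   0.        ,   1.        ]]), 'camera_from_world': array([[ 0.01799285, -0.99978297, -0.01050134,  0.01820007],
       [ 0.99069361,  0.01641004,  0.13511802, -0.61705694],
       [-0.13491636, -0.01283476,  0.99077386, -1.06035261],
       [ 0.        ,  0.        ,  0.        ,  1.        ]])}
```

View pics/side0.png

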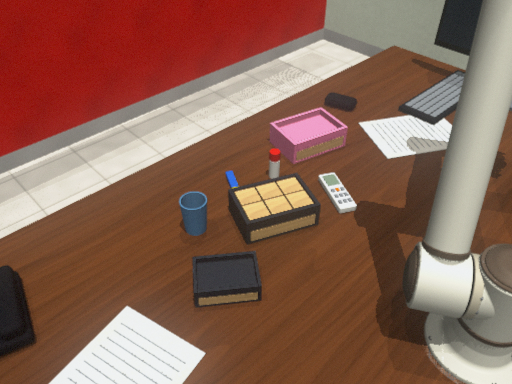

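View pics/top0.png

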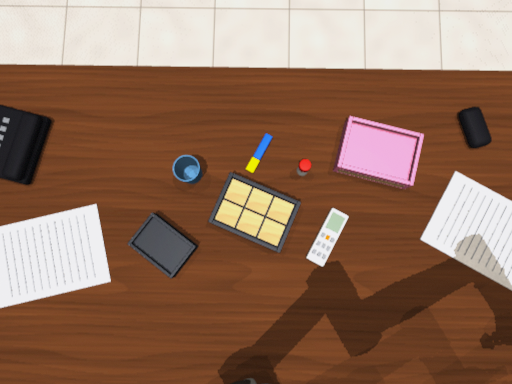

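The candidates for the case are:
- the tiled dark-grey box at side (272,208), top (255,212)
- the small dark box without tiles at side (227,280), top (164,245)
- the pink box at side (308,135), top (380,153)

The tiled one is not pink and is the larger of the two dark ones, so it fits. The drawer front faces the robot. Next I'll measure it in both views and confirm it in a crop.

```bash
cat > h.py <<'E'
import numpy as np, cv2
from plant import *
from scipy.optimize import least_squares
def proj(n,P):
    c=camera_params(n); q=np.atleast_2d(P)@c["camera_from_world"][:3,:3].T+c["camera_from_world"][:3,3]
    q=q*[1,-1,-1]; q=q@c["mtx"].T; return q[:,:2]/q[:,2:]
def box(p,L):  # p=x,y,z,yaw
    c,s=np.cos(p[3]),np.sin(p[3]); L=np.atleast_2d(L)
    return np.c_[p[0]+c*L[:,0]-s*L[:,1],p[1]+s*L[:,0]+c*L[:,1],p[2]+L[:,2]]
E
cat > fit.py <<'E'
from h import *
R={"side":(222,165,330,245),"top":(205,168,305,255)}
C=np.array([[-56,-85,0],[56,-85,0],[56,85,0],[-56,85,0]])/1000
obs={};ims={}
for n,(a,b,c,d) in R.items():
    im=cv2.imread(f"pics/{n}0.png"); ims[n]=im
    hsv=cv2.cvtColor(im,cv2.COLOR_BGR2HSV)
    m=cv2.inRange(hsv,(10,40,165),(32,190,255)); k=np.zeros_like(m); k[b:d,a:c]=m[b:d,a:c]
    k=cv2.morphologyEx(k,cv2.MORPH_CLOSE,np.ones((5,5)))
    nl,lab,st,_=cv2.connectedComponentsWithStats(k); i=1+st[1:,4].argmax()
    cs,_=cv2.findContours((lab==i).astype(np.uint8),cv2.RETR_EXTERNAL,cv2.CHAIN_APPROX_NONE)
    h=cv2.convexHull(cs[0])
    q=cv2.approxPolyN(h,4,ensure_convex=True).reshape(-1,2)
    obs[n]=q; print(n,st[i],q.tolist())
def match(n,p):
    u=proj(n,box(p,C)); return u
def res(p):
    r=[]
    for n in obs:
        u=match(n,p); d=np.linalg.norm(u[:,None]-obs[n][None],axis=2); j=d.argmin(1)
        r.append((u-obs[n][j]).ravel())
    return np.concatenate(r)
best=min((least_squares(res,[0.59,0.0,.068,y],loss="soft_l1",x_scale=[.01,.01,.01,.1]) for y in np.linspace(-1.2,1.2,13)),key=lambda s:s.cost)
p=best.x; print("pose",p,"cost",best.cost,res(p).round(1))
np.save("p.npy",p)
out=[]
for n,(a,b,c,d) in R.items():
    im=cv2.resize(ims[n],None,fx=4,fy=4,interpolation=cv2.INTER_CUBIC)
    for L in (C, C*[69/56,98/85,1]+[0,0,.002]):
        cv2.polylines(im,[((proj(n,box(p,L))+.5)*4).astype(int)],True,(0,0,255),1)
    for x in (-.029,.029):
        for y in (-.058,0,.058):
            u=((proj(n,box(p,[x,y,0]))[0]+.5)*4).astype(int); cv2.putText(im,f"{x*1e3:+.0f}{y*1e3:+.0f}",tuple(u-[20,0]),0,.4,(255,0,0),1)
    out.append(cv2.resize(im[b*4:d*4,a*4:c*4],(395,320)))
cv2.imwrite("pics/crop1.png",np.hstack(out))
E
python3 fit.py
```

```text
side [ 235  177   78   43 1970] [[313, 203], [250, 220], [234, 191], [294, 177]]
top [ 215  179   79   67 3017] [[294, 204], [277, 246], [214, 219], [232, 178]]
pose [ 0.53942518  0.03650057  0.06937276 -0.38522285] cost 1.5809696737245158 [-0.1 -0.3 -0.4 -0.4 -0.8  0.5 -1.  -0.1  0.1  0.1  0.3  0.7  0.3  0.5
  0.5  0.2]
```

View pics/crop1.png

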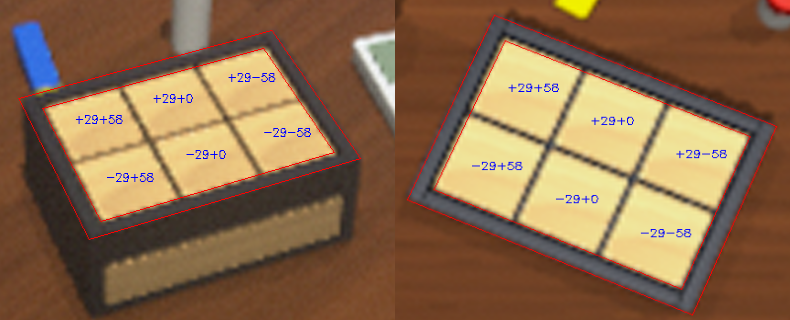

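The crop confirms the tiled dark-grey box: the fitted outlines agree within about 1 px, and the top is at z ≈ 0.069 against 0.068 given. The drawer front faces the robot, as -x should. Next I'll work out the moves.

```bash
cat > go.py <<'E'
import sys
from h import *
from scipy.spatial.transform import Rotation as R
s=sense(); p=np.load("p.npy"); M=R.from_rotvec(s["orientation"]).as_matrix()
def to(x,y,z): # tile coords mm, z of TCP mm
    t=box(p,[x/1e3,y/1e3,0])[0]; t[2]=z/1e3
    return (M.T@(t-s["ee_pos"])*100).round(2)
print("ee",s["ee_pos"].round(4),"t",s["clock"],"F",s["force"].round(2),"open",s["opening"])
# turn to align tool x with box x or y (mod 90deg)
xa=M[:,0]; a=np.arctan2(xa[1],xa[0]); d=(p[3]-a+np.pi/4)%(np.pi/2)-np.pi/4
print("tool x yaw",a,"box",p[3],"turn about tool z",-d, "j6",s["joint_pos"][5])
for x,y in ((-29,-58),(-29,0),(-29,58),(29,58),(29,0),(29,-58)): print(x,y,to(x,y,float(sys.argv[1])))
E
python3 go.py 130
```

```text
ee [ 0.1738 -0.6003  0.2393] t 0.5 F [ 0.17  0.26 -0.11] open 0.0855732597563234
tool x yaw -2.859773633231713 box -0.3852228540131911 turn about tool z 0.6670418743712712 j6 -0.2586040479797072
-29 -58 [-46.96  48.24  10.93]
-29 0 [-50.55  52.79  10.93]
-29 58 [-54.14  57.35  10.93]
29 58 [-58.69  53.76  10.93]
29 0 [-55.1   49.21  10.93]
29 -58 [-51.52  44.65  10.93]
```

Call:
send_rows:
  increments: [-23, 24, 0, 0.3, 0, -23, 24, 0, 0.3, 0, -23, 24, 0, 0.3, 0, -23, 24, 0, 0.3, 0, -23, 24, 0, 0.3, 0, -23, 24, 0, 0.3, 0, -47, 48.2, 0, 0.667, 0, -47, 48.2, 0, 0.667, 0, -47, 48.2, 0, 0.667, 0, -47, 48.2, 0, 0.667, 0]

```text
clock: 1.5
ee_pos: [0.3975, -0.18, 0.2398]
orientation: [0.605, 3.081, 0.0]
force: [0.7, -0.4, 0.1]
opening: 0.0002
finger_force: 0.0
```

```bash
python3 go.py 130
```

```text
ee [ 0.3975 -0.18    0.2398] t 1.5 F [ 0.72 -0.4   0.08] open 0.00023288144910636573
tool x yaw 2.75372535683053 box -0.3852228540131911 turn about tool z -0.0026444427460718956 j6 -1.9087143601285796
-29 -58 [-2.05 19.59 10.99]
-29 0 [-2.03 25.39 10.99]
-29 58 [-2.02 31.19 11.  ]
29 58 [-7.82 31.21 11.  ]
29 0 [-7.83 25.41 11.  ]
29 -58 [-7.85 19.61 11.  ]
```

Call:
send_rows:
  increments: [-2.05, 19.6, 0, 0, 0, -2.05, 19.6, 0, 0, 0, -2.05, 19.6, 0, 0, 0, -2.05, 19.6, 0, 0, 0, -2.05, 19.6, 5, 0, 0, -2.05, 19.6, 10, 0, 0, -2.05, 19.6, 11, 0, 0, -2.05, 19.6, 11, 0, 0, -2.05, 19.6, 11, 0, 0]

```text
clock: 2.4
ee_pos: [0.4914, -0.0076, 0.1315]
orientation: [0.6, 3.08, 0.002]
force: [0.4, 0.4, 0.4]
opening: -0.0
finger_force: 0.0
```

```bash
python3 go.py 80
```

```text
ee [ 0.4914 -0.0076  0.1315] t 2.4 F [0.39 0.36 0.42] open -3.622634933575161e-06
tool x yaw 2.7567404870793633 box -0.3852228540131911 turn about tool z 0.0003706875027611467 j6 -2.2729079807790584
-29 -58 [0.13 0.08 5.15]
-29 0 [0.12 5.88 5.16]
-29 58 [ 0.12 11.68  5.17]
29 58 [-5.68 11.68  5.19]
29 0 [-5.68  5.88  5.18]
29 -58 [-5.67  0.08  5.17]
```

Call:
send_rows:
  increments: [0.1, 0.1, 2.5, 0, 0, 0.1, 0.1, 4, 0, 0, 0.1, 0.1, 4.6, 0, 0, 0.1, 0.1, 4.9, 0, 0, 0.1, 0.1, 5.1, 0, 0, 0.1, 0.1, 5.1, 0, 0]

```text
clock: 3.0
ee_pos: [0.4898, -0.0062, 0.0792]
orientation: [0.601, 3.082, 0.001]
force: [0.2, -0.4, 0.6]
opening: 0.0002
finger_force: 0.0
```

Call:
send_rows:
  increments: [0, 0, 0.1, 0, 0, 0, 0, 0.2, 0, 0, 0, 0, 0.3, 0, 0, 0, 0, 0.3, 0, 0]

```text
clock: 3.4
ee_pos: [0.4893, -0.0062, 0.0761]
orientation: [0.6, 3.083, -0.0]
force: [-2.5, 1.0, 5.5]
opening: -0.0002
finger_force: 2.6
```

Call:
send_rows:
  increments: [0, 0, 0.1, 0, 0, 0, 0, 0.1, 0, 0]

```text
clock: 3.6
ee_pos: [0.4894, -0.0062, 0.0761]
orientation: [0.6, 3.083, -0.0]
force: [-3.9, 1.2, 12.0]
opening: -0.0002
finger_force: 6.2
```

Dummy: 12 N with no travel. On to (-29, 0).

Call:
send_rows:
  increments: [0, 0, -1, 0, 0, 0, 0, -1, 0, 0, 0, 3, -1, 0, 0, 0, 5.8, -1, 0, 0, 0, 5.8, -1, 0, 0, 0, 5.8, -0.5, 0, 0, 0, 5.8, -0.2, 0, 0, 0, 5.8, -0.1, 0, 0, 0, 5.8, 0, 0, 0, 0, 5.8, 0, 0, 0]

```text
clock: 4.6
ee_pos: [0.5101, 0.047, 0.0761]
orientation: [-0.602, -3.083, 0.0]
force: [-6.1, 3.8, 14.7]
opening: 0.0002
finger_force: 7.6
```

Dummy again: z is unchanged at 14.7 N. On to (-29, +58).

Call:
send_rows:
  increments: [0, 0, -1, 0, 0, 0, 0, -1, 0, 0, -0.1, 3, -1, 0, 0, -0.2, 5.8, -1, 0, 0, -0.2, 5.8, -1, 0, 0, -0.2, 5.8, -0.5, 0, 0, -0.2, 5.8, -0.2, 0, 0, -0.2, 5.8, -0.1, 0, 0, -0.2, 5.8, 0, 0, 0, -0.2, 5.8, 0, 0, 0]

```text
clock: 5.6
ee_pos: [0.5338, 0.0997, 0.0743]
orientation: [-0.602, -3.082, 0.002]
force: [-0.9, -1.6, 2.6]
opening: -0.0
finger_force: 1.4
```

This tile gave about 2 mm with little force, so it is the catch. I'll press on steadily.

Call:
send_rows:
  increments: [0, 0, 0.1, 0, 0, 0, 0, 0.2, 0, 0, 0, 0, 0.3, 0, 0, 0, 0, 0.4, 0, 0, 0, 0, 0.5, 0, 0, 0, 0, 0.6, 0, 0, 0, 0, 0.6, 0, 0, 0, 0, 0.6, 0, 0]

```text
clock: 6.4
ee_pos: [0.5346, 0.1004, 0.069]
orientation: [0.601, 3.084, -0.001]
force: [-4.8, -2.9, 8.7]
opening: -0.0002
finger_force: 4.5
```

```bash
python3 go.py 69 | head -4
```

```text
ee [0.5346 0.1004 0.069 ] t 6.4 F [-4.84 -2.86  8.68] open -0.000223385827578867
tool x yaw 2.756768014527366 box -0.3852228540131911 turn about tool z 0.0003982149507639754 j6 -2.4399865487846184
-29 -58 [ 5.000e-02 -1.154e+01  1.000e-02]
-29 0 [ 0.05 -5.74  0.01]
```

Call:
send_rows:
  increments: [0, 0, 0.1, 0, 0, 0, 0, 0.2, 0, 0, 0, 0, 0.2, 0, 0]

```text
clock: 6.7
ee_pos: [0.5346, 0.1004, 0.0689]
orientation: [0.599, 3.083, -0.001]
force: [-7.8, -3.5, 20.3]
opening: 0.0001
finger_force: 10.0
```

It is on the hard stop: 20 N and no more travel. I'll lift straight off, up and away.

Call:
send_rows:
  increments: [0, 0, -1, 0, 0, 0, 0, -3, 0, 0, 0, 0, -7, 0, 0, 0, 0, -12, 0, 0, 0, 0, -17, 0, 0, 0, -5, -17, 0, 0, 0, -10, -17, 0, 0, 0, -15, -17, 0, 0, 0, -20, -17, 0, 0, 0, -25, -17, 0, 0]

```text
clock: 7.7
ee_pos: [0.4409, -0.1323, 0.2366]
orientation: [0.599, 3.08, 0.002]
force: [1.4, 0.2, 0.1]
opening: 0.0002
finger_force: 0.0
```

```bash
python3 - <<'E'
from h import *
p=np.load("p.npy"); ims=[]
for n,(a,b,c,d) in {"side":(170,130,370,280),"top":(150,110,350,260)}.items():
    im=grab_frame(n); 
    im=cv2.resize(im,None,fx=4,fy=4,interpolation=cv2.INTER_CUBIC)
    for x,col in ((-.104,(0,0,255)),(-.069,(0,255,0))):   # top front edge of the drawer front: fully out (red), shut (green)
        L=[[x,-.087,-.027],[x,.087,-.027]]
        cv2.polylines(im,[((proj(n,box(p,L))+.5)*4).astype(int)],False,col,1)
    ims.append(cv2.resize(im[b*4:d*4,a*4:c*4],(400,300)))
cv2.imwrite("pics/end.png",np.hstack(ims)); print(sense()["ee_pos"],sense()["force"],sense()["clock"])
E
```

```text
[ 0.43924645 -0.13451636  0.23639642] [-0.5270915   0.5874128  -0.06596434] 7.8
```

View pics/end.png

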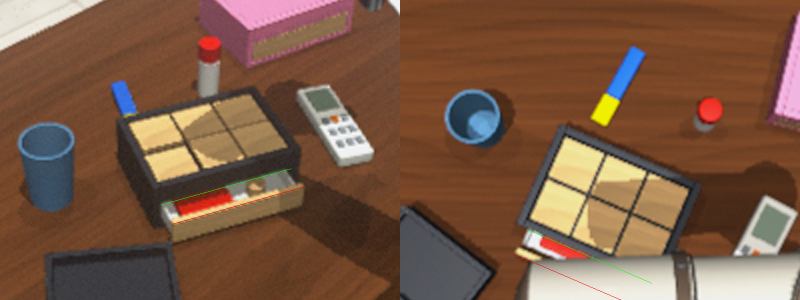

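The picture shows the drawer out with its front edge on the predicted fully-out line (side view, crop 165–300, 235–185). The bystanders are undisturbed and the hand is clear.

```bash
python3 -c "from plant import *; print(sign_off())"
```

```text
the job is handed in; nothing more can be done
None
```

The catch was the tile at (-29, +58) mm; I pressed it to its stop, the drawer is fully out, the hand is clear, the things around the box were left alone, and the job is handed in at about 7.8 s.

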